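# Grip a conduit coupling in the ratchet clamp

### The job

Take the larger grey conduit coupling out of the tray and stand it upright on the bed of the ratchet clamp, between the jaw and the V-shaped anvil. Then take the lever by its upright grip and pump it through full strokes, one tooth at a time, feeling the push it needs: stop after the first stroke that ends against a load of about 8 N or more at the grip, so that the coupling is held tight but not squeezed until it cracks. Leave the lever swung back at its rest stop, let go, and leave all the other parts where they are.

Things in the scene. Friction and masses are not known exactly. Their poses are not given: they have to be found in the camera images.
- coupling: larger grey PVC conduit coupling, the one to clamp: tube on end, its ends closed by flat dust plugs, 42 mm diameter, 64 mm tall, 50 to 100 g. Origin at the centre of its underside, z up its axis. Stands on the tray's floor in one of two places, maybe swapped with the smaller one; take it along the tray's x, where 25 mm is free for each finger
- small_coupling: the smaller grey coupling, 28 mm diameter, 42 mm tall, standing in the tray; leave it. Origin under its centre
- clamp: cast-iron ratchet clamp fixed on the bench: base plate 116 (x) x 355 (y) x 12 mm. Origin on the bench under the rack's axis. Its +y is the clamping direction: jaw at smaller y, anvil at larger y, spring housing (62 mm tall) behind the anvil; the lever's grip is on its -x side, towards the robot
- bed (a point): point on top of the base plate (12 mm above the bench), axes as the clamp's, in the middle of the opening between jaw and anvil (clamp x 0, y 93 mm): stand the coupling here. 7 mm is free along y on either side of it. Jaw and anvil reach 60 mm above the bench and are 46 mm wide in x: hold the coupling near its top, fingers on its clamp-x sides
- jaw: sliding jaw and its toothed rack, one piece; flat face 46 x 46 mm, at clamp y = 65 mm when fully open (as it starts). Slides along the clamp's +y, teeth 8 mm apart; a spring pawl on the base keeps it from going back, 2 N friction. Origin coincides with the clamp's when open, so its y in the clamp frame is its travel
- anvil: V-shaped counter jaw (120 degree V, opening to -y) on a rod into the spring housing. It first yields along the clamp's +y under 1 to 3 N through a hidden slack of 0 to 36 mm, different every time and not visible; then a buffer spring of 2 N/mm takes over (16 N more per tooth). Only the load felt on the lever tells when. Origin as the clamp's at the start
- lever: cast-iron pump lever: flat bar 16 mm wide, its top 60 mm above the bench, swinging level over the rack about the pivot; at its end an upright round grip of 20 mm diameter, 63 to 121 mm above the bench. Origin on the bench below the pivot; its -x axis points along the bar to the grip. A pawl 50 mm from the pivot drives the jaw
- grip (a point): centre of the lever's upright round grip, 160 mm from the pivot axis, 95 mm above the bench: a good TCP height for pinching it from above, clear of the bar; the hand may keep its yaw. Push at the grip: 1 to 4 N unloaded; once the buffer works each tooth adds about 4.5 N. The clamping force left is about 3.2 x the push held at a stroke's end: 18 to 44 N is right, over 62 N cracks the coupling
- pivot (a point): fixed point on the lever's vertical pivot axis, 95 mm above the bench, at clamp x 56 mm, y 0; axes as the clamp's
- lever_swing (a joint): lever angle, rad: 0 at its rest stop (starts 0 to 0.05), hard stop at 0.306; grows as the grip moves to the clamp's +y (clockwise from above); at 0.153 the bar lies along the clamp's x. The holding pawl drops in at about 0.24 to 0.26: end strokes at 0.28 to 0.295 and come back below 0.04 to take the next tooth. One full stroke is one tooth. It stays where left
- tray: aluminium parts tray, 240 mm (x) by 280 mm (y), walls 24 mm tall, floor 3 mm thick, with a lidded compartment at its back (+x); fixed. Origin on the bench under its centre
- junction_box: octagonal steel junction box, 84 mm across, 38 mm tall, in the tray; bystander. Origin under its centre
- bolt_a: brass split bolt, 20 mm across, 28 mm tall, standing in the tray; bystander. Origin under its centre
- bolt_b: another such brass split bolt in the tray; bystander
- bolt_c: another such brass split bolt in the tray; bystander
- tester_pen: red voltage tester pen, 140 mm long, 14 mm thick, lying on the bench left of the lever; bystander. Origin under its middle, x along it
- screwdriver: screwdriver, 200 mm long, lying on the bench at the left; bystander
Not all that is in view belongs to the job. Leave any orange or yellow look-alike of the coupling alone.

How it is judged:
On the way, in this order (a step that is already met when the one before it is completed fails the run):
1. the larger coupling stands upright on the clamp's bed between the jaws, let go (horizontal distance between coupling and bed below 0.014 m and z of coupling in the frame of bed between -0.004 and 0.006 m and angle between coupling's own z axis and vertical below 0.1 rad and contact force between the fingers and coupling below 0.1 N), for 0.2 s.
2. the lever, moved by the fingers, has advanced the jaw by its first tooth (y of jaw in the frame of clamp above 0.0075 m and contact force between the fingers and lever above 0.3 N), for 0.05 s.
3. then by its second tooth, in another stroke (y of jaw in the frame of clamp above 0.0155 m and contact force between the fingers and lever above 0.3 N), for 0.05 s.
4. then by its third tooth, in another stroke (y of jaw in the frame of clamp above 0.0235 m and contact force between the fingers and lever above 0.3 N), for 0.05 s.
At the end, for the whole second after the job is handed in: the larger coupling stands upright (within 0.1 rad, underside less than 8 mm above the bed) and still between jaw and anvil, squeezed by the jaw with 18 to 44 N (anvil bearing on it with over 10 N), which the holding pawl keeps up by itself; the lever is back within 0.08 rad of its rest stop (contact force between jaw and coupling between 18 and 44 N and contact force between anvil and coupling above 10 N and angle between coupling's own z axis and vertical below 0.1 rad and z of coupling in the frame of clamp below 0.02 m and linear speed of coupling below 0.01 m/s and value of joint lever_swing below 0.08 rad); the robot touches nothing.
It fails at once if the coupling is squeezed with more than 62 N and cracks (contact force between jaw and coupling above 62 N).
It fails at once if a bystander is moved by more than 30 mm (distance of any of small_coupling, junction_box, bolt_a, bolt_b, bolt_c, tester_pen, screwdriver from where it was at the start of the episode above 0.03 m).
It also fails if it takes over 72 s, if anything falls off the work surface, if the arm or the gripper's body presses on something with over 40 N, if the wrist force passes 120 N, or if a joint passes its speed limit or range.

### The arm

A 6-joint arm with a two-finger parallel gripper is mounted at the origin on the work surface. World frame = base frame: x ahead of the robot, y to its left, z up, the work surface at z = 0. Lengths are in m, angles in rad, forces in N, time in s.
With the tool pointing down it reaches from about 0.375 to 0.9 m from the base axis. Payload 3.1 kg.
Tool frame: the origin (TCP) lies between the finger pads, 19 mm behind the fingertips; this is the grasp point; z points along the fingers, y is the line along which they close (so a half turn about z gives the same grasp; the last joint's range is limited). The gripper opens to 85 mm and grips with 20 to 120 N. Pads are 22 mm wide; open, the fingers measure 114 mm over their backs; the gripper's body (76 mm by 85 mm) begins 54 mm behind the grasp point. The pads swing forward as they close: fully open they stand 13 mm farther back than shut.
Start: joints at [1.083, 0.527, 1.433, -0, 1.181, -0.178], TCP at [0.191, 0.595, 0.25] pointing down, gripper open.
Joint ranges: [-3.08, 3.08], [-0.75, 2.2], [0.22, 2.44], [-1.43, 4.57], [0, 2.65], [-2.85, 2.85]. Speed limits (rad/s): [2.79, 2.79, 3.14, 3.14, 3.14, 3.14].

### API

Orientations are given as a unit quaternion [x, y, z, w].
In Python, from station import manip gives the robot as it stands.
- The arm moves only by the tool drive_tool, never from a script. Its argument "motion" is a list that holds one entry, the list of rows, each a list of 5 numbers: the finger opening in mm, from 0 to 85.4, then the shift along the tool's x, y, z in units of 30 mm (1.0 is 30 mm), then the turn about the tool's z in units of 8 degrees (1.0 is 8 degrees). In form: [[[fingers, x, y, z, yaw], ...]]. A call has 1 to 10 rows; each row is the pose to reach, as a shift and turn from the pose commanded when the call began, along the tool's axes at that moment; what a row does not reach only later rows make up. A row lasts 1/10 s, in which the tool goes at most 50 mm and 8.59 degrees, less where a joint would pass 70% of its speed; a pose out of reach is approached as far as the arm can. A call with a gripper value outside its range is refused whole. The fingers move at their own pace and stop on an object; "squeeze" is the grip in N (left out, the last holds). Time passes only in rows, so rows that repeat a pose let the fingers close. It gives the time, the measured TCP pose, the force, the opening and the grip force at its end, in the units of the state.
- manip.sense(): the state, without advancing time (a new reading comes with each control period).
- manip.snapshot(name): name is "side" or "top" or "wrist"; returns the picture (480x640x3 uint8, red, green, blue); there is no depth.
- manip.camera_model(name): a dict with "fov_y" (degrees; the focal length in pixels is half the picture's height over the tangent of half this angle, whatever the lens; pixels are square), "cx", "cy" (the principal point, pixels), "k1" (the pictures are not rectified: a ray, as slopes to the right and down, at radius r is drawn at 1 + k1 r^2 times it, then the intrinsics apply), "origin" and "orientation" of the camera in the world. Camera axes: x right, y up, looking along -z (the intrinsics and any distortion apply to the point x, -y, -z); pixel columns grow to the right and rows downward; lengths in m; the calibration is good to about 2 mm. A picture is of the moment at which its call begins: read the wrist's pose just before it. camera_model takes no time and is no camera call; for the wrist camera it gives the pose at the moment of the call.
- manip.sign_off(): hands the job in; it is judged then, once.
The state is a dict: "t": time; "q": joint angles; "qd": joint speeds; "tau": joint torques, N m; "tcp_pos": TCP position; "tool_rot": TCP orientation; "force": force on the tool from outside, world axes, zero at the start; "ft_torque": the same for the moment, N m; "finger_gap": opening from 0.0 (shut) to 1.0 (fully open); "gripper_force": force on a finger pad.
Only numpy, scipy, OpenCV 4.12 (cv2) and the standard library are available. Lean on these libraries where they do the work, as an engineer would, in place of code of your own. Each camera call takes 0.05 s, during which the arm holds its last target. There are 200 camera calls.

## Working session

There is one attempt and no reset: what is moved stays moved. The work goes in short steps, Python scripts to look and compute and a tool call to move; the robot and the scene stay as the last step left them, time stands still between calls to the robot, and variables do not carry over. Pictures are saved under pics/ and viewed, at most 10 in all, crops included, and the job is handed in when it is done.

Besides the shell and the picture viewer there is one more tool, called after "Emit:" as name(argument=value, ...), one argument or row to a line, values as JSON. drive_tool: Moves the arm, as the interface text tells. Its arguments: {"type":"object","properties":{"motion":{"type":"array","items":{"type":"array","items":{"type":"array","items":{"type":"number"}}}},"squeeze":{"type":"number"}},"required":["motion"]}

```bash
mkdir -p pics
cat > h.py <<'E'
import numpy as np, cv2
from scipy.spatial.transform import Rotation as R
from station import manip
def save(n,f):
    im=manip.snapshot(n); cv2.imwrite(f,im[:,:,::-1]); return im
def ray(m,u,v):
    f=240/np.tan(np.radians(m['fov_y'])/2)
    p=np.array([[(u-m['cx'])/f,(v-m['cy'])/f]])
    d=p.copy()
    for _ in range(30): d=p/(1+m['k1']*(d**2).sum())
    r=R.from_quat(m['orientation']).apply([d[0,0],-d[0,1],-1.])
    return np.array(m['origin']),r
def onz(m,u,v,z):
    o,r=ray(m,u,v); return o+r*(z-o[2])/r[2]
def px(m,P):
    f=240/np.tan(np.radians(m['fov_y'])/2)
    c=R.from_quat(m['orientation']).inv().apply(np.array(P)-m['origin'])
    d=np.array([c[0],-c[1]])/-c[2]; d=d*(1+m['k1']*(d@d))
    return d*f+[m['cx'],m['cy']]
E
python3 - <<'E'
from h import *
for n in ("top","side"):
    save(n,f"pics/{n}0.png"); print(n,manip.camera_model(n))
s=manip.sense(); print(s['t'],s['tcp_pos'],s['tool_rot'],s['force'])
E
```

```text
top {'fov_y': 47.591793454251984, 'cx': 316.42188709721574, 'cy': 237.03391260933904, 'k1': -0.0020781323974811117, 'origin': array([0.26514142, 0.03731944, 1.26563534]), 'orientation': array([-0.06109027,  0.07432059,  0.70610555, -0.70154072])}
side {'fov_y': 52.94502263835418, 'cx': 321.6916689864886, 'cy': 244.19610295735163, 'k1': -0.05586961240770306, 'origin': array([-0.0587053 , -0.67197209,  0.72965437]), 'orientation': array([ 0.42552874, -0.14670703, -0.30498473,  0.83927746])}
0.1 [0.19021416 0.5947008  0.24913711] [ 1.54260553e-01  9.88029718e-01 -9.27967753e-04 -3.10345452e-04] [ 0.19436443 -0.66807042  1.01187849]
```

View pics/top0.png

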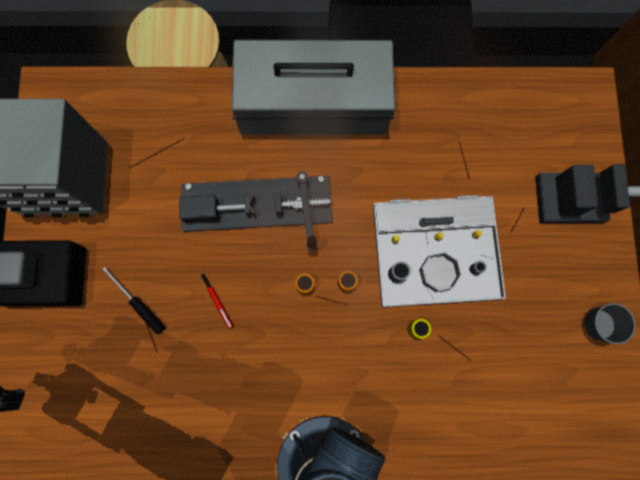

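View pics/side0.png

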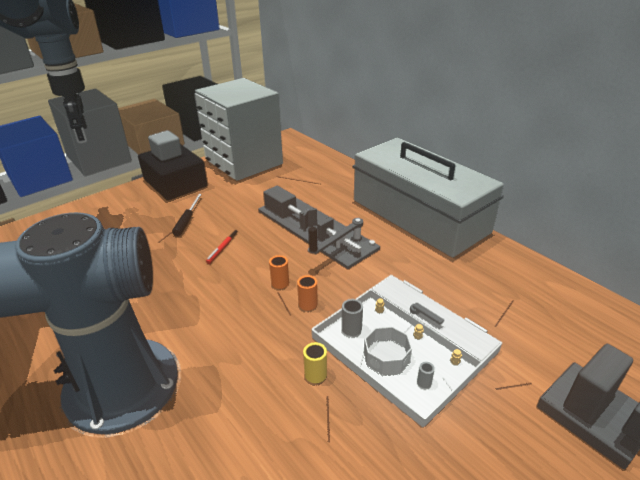

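Candidates, top view: grey at (400,272) and (478,268) in the tray, orange at (305,284) and (348,281), yellow at (421,329). In the side view (352,318) is clearly taller and wider than (426,375), so the larger coupling is the one at top (400,272). Next I check that in a close crop and measure it.

Run:
```python
from h import *
t=cv2.imread('pics/top0.png'); s=cv2.imread('pics/side0.png')
a=cv2.resize(t[165:265,170:345],None,fx=4,fy=4,interpolation=cv2.INTER_CUBIC)[:, :700]
b=cv2.resize(t[185:310,370:510],None,fx=2.4,fy=2.4,interpolation=cv2.INTER_CUBIC)[:200+100]
c=cv2.resize(s[285:365,325:445],None,fx=2.4,fy=2.4,interpolation=cv2.INTER_CUBIC)
o=np.zeros((600,800,3),np.uint8)
a=cv2.resize(t[165:250,170:345],(800,388),interpolation=cv2.INTER_CUBIC); o[:388]=a   # scale 4.571
b=cv2.resize(t[250:290,375:500],(625,200),interpolation=cv2.INTER_CUBIC); o[395:595,:625]=b # scale 5
c=cv2.resize(s[295:345,330:374],(175,200),interpolation=cv2.INTER_CUBIC); o[395:595,625:]=c # scale 4
cv2.imwrite('pics/crop0.png',o)
m=manip.camera_model('top')
# dark plugs in tray
g=cv2.cvtColor(t,cv2.COLOR_BGR2GRAY)
for x0,y0,x1,y1 in [(385,255,415,290),(465,255,492,282),(300,230,325,252)]:
    for th in (35,50,70,110):
        k=(g[y0:y1,x0:x1]<th).astype(np.uint8)
        cs,_=cv2.findContours(k,cv2.RETR_EXTERNAL,cv2.CHAIN_APPROX_NONE)
        c=max(cs,key=cv2.contourArea); (u,v),r=cv2.minEnclosingCircle(c)
        print(th,round(u+x0,1),round(v+y0,1),round(r,1),cv2.boundingRect(c))
for p in [(395,240),(375,203),(494,196),(505,298),(382,305)]: print(p,onz(m,*p,0.024).round(4))
print(onz(m,400,270,.067))
```

```text
35 400.9 270.0 6.2 (10, 10, 13, 12)
50 400.8 270.4 6.8 (9, 9, 14, 13)
70 400.8 270.2 7.3 (9, 9, 15, 14)
110 398.5 272.5 11.0 (3, 8, 21, 21)
35 480.1 266.2 3.0 (13, 9, 6, 6)
50 480.0 266.3 3.4 (12, 8, 7, 7)
70 475.0 269.0 5.4 (5, 9, 9, 11)
110 476.9 267.6 8.0 (4, 7, 16, 14)
35 312.3 243.5 4.6 (8, 9, 8, 10)
50 312.2 243.3 7.7 (7, 6, 10, 16)
70 312.5 241.0 11.0 (6, 0, 13, 22)
110 312.0 240.5 15.9 (0, 0, 25, 22)
(395, 240) [ 0.4983 -0.1699  0.024 ]
(375, 203) [ 0.5873 -0.1258  0.024 ]
(494, 196) [ 0.6034 -0.4095  0.024 ]
(505, 298) [ 0.362  -0.4177  0.024 ]
(382, 305) [ 0.348  -0.1349  0.024 ]
[ 0.42228408 -0.17147958  0.067     ]
```

View pics/crop0.png

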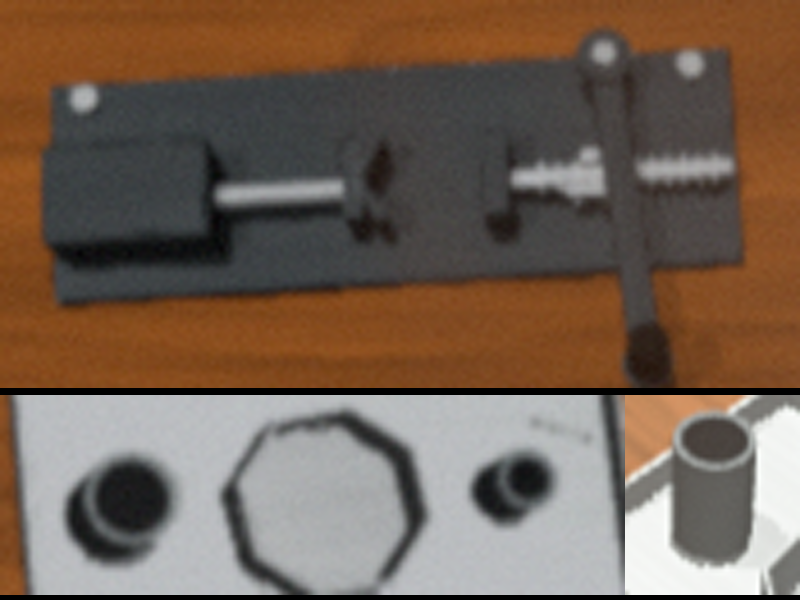

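The crop shows the larger coupling's rim centred at about top (400.5,271), roughly twice the area of the small one. The clamp plate corners are near top (181,184), (329,175.5), (332.5,222) and (184,231). The grip is at (311,239).

```bash
cat >> h.py <<'E'
def to(P,yaw,cmd=None):
    """units for tool shift to world P with tool-y at world angle yaw"""
    s=manip.sense(); T=R.from_quat(s['tool_rot']); p=s['tcp_pos'] if cmd is None else cmd
    d=T.inv().apply(np.array(P)-p)/.03
    y=T.apply([0,1,0]); a=np.arctan2(y[1],y[0]); dy=(a-yaw+np.pi/2)%np.pi-np.pi/2
    print('shift',d.round(3),'turn',round(np.degrees(dy)/8,3),'now',np.round(s['tcp_pos'],4),'yaw',round(a,4),'t',round(s['t'],2))
E
python3 - <<'E'
from h import *
m=manip.camera_model('top'); ms=manip.camera_model('side')
P=np.array([onz(m,170+u/4.571,165+v/4.571,.012)[:2] for u,v in [(52,88),(728,48),(743,262),(62,303)]]); print(P.round(4))
print(P.mean(0), [np.linalg.norm(P[i]-P[i-1]).round(4) for i in range(4)])
yx=np.arctan2(*(P[0]+P[1]-P[2]-P[3])[::-1]); yy=np.arctan2(*(P[0]+P[3]-P[1]-P[2])[::-1])-np.pi/2; print('yaw',yx,yy)
print('grip',onz(m,311.3,240,.121),'pivot',onz(m,301.5,176.4,.068))
print('side corner rim', onz(ms,330+90/4,295+41/4,.067))
to([.45,.2,.25],.05+1.0); to([.42,-.172,.25],.05)
E
```

```text
[[ 0.6381  0.3333]
 [ 0.6589 -0.0193]
 [ 0.5437 -0.0256]
 [ 0.5237  0.3238]]
[0.59109213 0.15303019] [np.float64(0.1148), np.float64(0.3533), np.float64(0.1153), np.float64(0.3499)]
yaw 0.0689131161634498 0.058071828688113
grip [0.480951  0.0258957 0.121    ] pivot [0.63928859 0.04686107 0.068     ]
side corner rim [ 0.42200964 -0.17162183  0.067     ]
shift [-12.258  -9.891  -0.014] turn 1.511 now [0.1902 0.5947 0.2491] yaw 1.261 t 0.1
shift [-1.5085e+01 -2.2006e+01  9.0000e-03] turn 8.673 now [0.1902 0.5947 0.2491] yaw 1.261 t 0.1
```

Emit:
drive_tool(
  motion=[
    [[85,-1.3,-1,0,0.4],[85,-2.6,-2,0,0.8],[85,-3.9,-3,0,1.2],[85,-5.2,-4,0,1.6],[85,-6.5,-5.2,0,2.2],[85,-7.8,-6.4,0,2.8],[85,-9.1,-7.5,0,3.4],[85,-10.4,-8.6,0,4],[85,-11.4,-9.4,0,4.8],[85,-12.3,-9.9,0,5.6]],
  ],
)

```text
t: 1.1
tcp_pos: [0.4522, 0.197, 0.2498]
tool_rot: [0.522, 0.853, -0.0, -0.0]
force: [-0.5, 0.6, -0.3]
finger_gap: 1.0
gripper_force: 0.0
```

Run:
```python
from h import *
to([.422,-.1715,.2],.05)
```

```text
shift [-10.482  -6.481   1.67 ] turn 3.022 now [0.4522 0.197  0.2498] yaw 0.472 t 1.1
```

Emit:
drive_tool(
  motion=[
    [[85,-1.2,-0.8,0,0.4],[85,-2.5,-1.6,0,0.8],[85,-3.8,-2.4,0,1.2],[85,-5.1,-3.2,0,1.6],[85,-6.4,-4,0.3,2],[85,-7.7,-4.8,0.7,2.4],[85,-9,-5.6,1.1,2.7],[85,-10,-6.2,1.5,3],[85,-10.48,-6.48,1.67,3],[85,-10.48,-6.48,1.67,3]],
  ],
)

```text
t: 2.1
tcp_pos: [0.4236, -0.1709, 0.1991]
tool_rot: [0.687, 0.727, -0.0, -0.0]
force: [0.8, 0.6, -0.0]
finger_gap: 0.995
gripper_force: 0.0
```

Run:
```python
from h import *
m=manip.camera_model('wrist'); save('wrist','pics/w1.png')
print(m,px(m,[.422,-.1715,.067]),px(m,[.443,-.1715,.067]))
to([.422,-.1715,.2],.05)
```

```text
{'fov_y': 64.40879185888704, 'cx': 321.7436323893036, 'cy': 239.2954881882466, 'k1': -0.03479484111099354, 'origin': array([ 0.41998906, -0.10193521,  0.3235345 ]), 'orientation': array([-0.13713115, -0.00301396,  0.02737345,  0.99017002])} [319.69944619 235.34307858] [349.72539235 236.95315727]
shift [-0.072 -0.051 -0.019] turn 0.055 now [ 0.4234 -0.1693  0.1994] yaw 0.0576 t 2.15
```

View pics/w1.png

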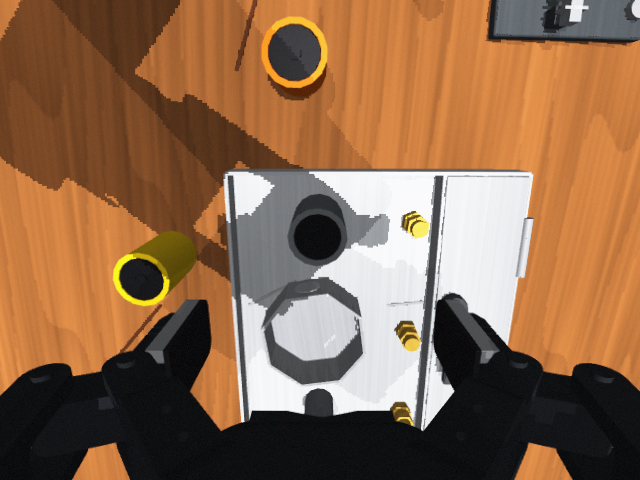

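The wrist view shows the larger coupling's rim at (317.5,237), against a predicted (320,235), so it agrees to about 1.5 mm. The smaller one is at (317,400) and stays put.

Emit:
drive_tool(
  motion=[
    [[60,-0.07,-0.08,1,0],[60,-0.07,-0.08,2,0],[60,-0.07,-0.08,2.8,0],[60,-0.07,-0.08,3,0],[60,-0.07,-0.08,3,0]],
  ],
)

```text
t: 2.65
tcp_pos: [0.4213, -0.1696, 0.1097]
tool_rot: [0.685, 0.729, -0.0, -0.001]
force: [-0.2, -0.2, -0.1]
finger_gap: 0.705
gripper_force: 0.0
```

Run:
```python
from h import *
to([.4212,-.172,.059],.05)
```

```text
shift [-0.082 -0.004  1.689] turn 0.084 now [ 0.4213 -0.1696  0.1097] yaw 0.0618 t 2.65
```

Emit:
drive_tool(
  motion=[
    [[60,-0.08,0,0.8,0],[60,-0.08,0,1.5,0],[60,-0.08,0,1.69,0],[60,-0.08,0,1.69,0],[30,-0.08,0,1.69,0],[30,-0.08,0,1.69,0],[30,-0.08,0,1.69,0],[30,-0.08,0,1.69,0],[30,-0.08,0,1.69,0],[30,-0.08,0,1.69,0]],
  ],
  squeeze=25,
)

```text
t: 3.65
tcp_pos: [0.4223, -0.1736, 0.0604]
tool_rot: [0.686, 0.728, 0.0, 0.001]
force: [-0.4, 2.6, 7.3]
finger_gap: 0.485
gripper_force: 25.4
```

Emit:
drive_tool(
  motion=[
    [[30,0,0,-0.5,0],[30,0,0,-1.5,0],[30,0,0,-2.5,0],[30,0,0,-3.5,0],[30,0,0,-4,0],[30,0,0,-4,0]],
  ],
)

```text
t: 4.25
tcp_pos: [0.4229, -0.1742, 0.1816]
tool_rot: [0.685, 0.728, 0.0, 0.003]
force: [1.2, 0.0, -1.3]
finger_gap: 0.479
gripper_force: 25.8
```

Run:
```python
from h import *
to([.5777,.1365,.179],.06)
```

```text
shift [10.026  5.776  0.075] turn 0.003 now [ 0.4229 -0.1742  0.1816] yaw 0.0604 t 4.25
```

Emit:
drive_tool(
  motion=[
    [[30,1,0.6,-0.3,0],[30,2.3,1.3,-0.5,0],[30,3.6,2.1,-0.5,0],[30,4.9,2.8,-0.5,0],[30,6.2,3.6,-0.5,0],[30,7.5,4.3,-0.5,0],[30,8.7,5,-0.5,0],[30,9.6,5.5,-0.5,0],[30,10,5.77,-0.5,0],[30,10,5.77,-0.5,0]],
  ],
)

```text
t: 5.25
tcp_pos: [0.5764, 0.1377, 0.193]
tool_rot: [0.685, 0.729, -0.0, -0.0]
force: [0.2, 0.5, -1.2]
finger_gap: 0.481
gripper_force: 25.8
```

Run:
```python
from h import *
m=manip.camera_model('wrist'); save('wrist','pics/w2.png')
to([.5777,.1365,.2],.06)
np.save('m2.npy',m,allow_pickle=True)
c,s_=np.cos(.06),np.sin(.06); o=np.array([.583,.0437])
for n,x,y,z in [('bed',0,93,12),('jawL',-23,65,60),('jawR',23,65,60),('pivot',56,0,68),('grip',None,0,121)]:
    P=np.array([.481,.026,.121]) if x is None else np.array([o[0]+c*x/1e3-s_*y/1e3,o[1]+s_*x/1e3+c*y/1e3,z/1e3])
    print(n,P.round(4),px(m,P).round(1))
```

```text
shift [-0.     0.067 -0.23 ] turn 0.011 now [0.5757 0.1364 0.1931] yaw 0.0615 t 5.3
bed [0.5774 0.1365 0.012 ] [323.2 220.4]
jawL [0.5561 0.1072 0.06  ] [291.3 273.2]
jawR [0.6021 0.11   0.06  ] [355.1 273.3]
pivot [0.6389 0.0471 0.068 ] [397.7 358.4]
grip [0.481 0.026 0.121] [160. 421.]
```

View pics/w2.png

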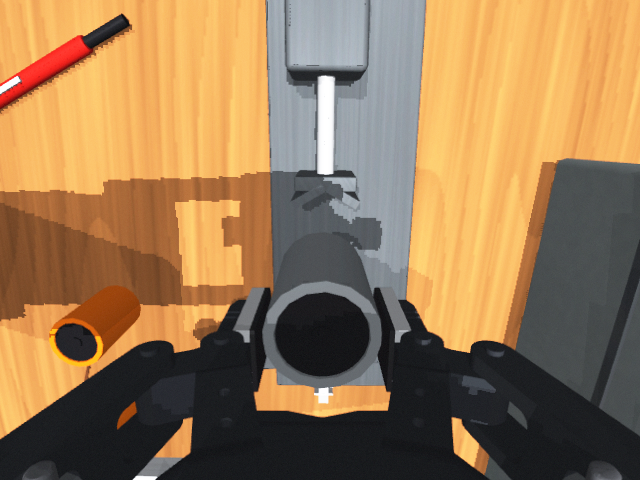

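The wrist view shows the coupling held upright. The anvil top spans about columns 294–358 near rows 172–205, and the rod axis is at column 326. I'll zoom in on the anvil to fix its centre.

Run:
```python
from h import *
m=np.load('m2.npy',allow_pickle=True).item()
im=cv2.imread('pics/w2.png'); c=cv2.convertScaleAbs(im[160:220,280:370],alpha=1.8,beta=10)
cv2.imwrite('pics/w2c.png',cv2.resize(c,None,fx=8,fy=8,interpolation=cv2.INTER_CUBIC))
c,s_=np.cos(.06),np.sin(.06); o=np.array([.583,.0437])
for n,x,y,z in [('apex',0,124.2,60),('tipL',-23,111,60),('tipR',23,111,60)]:
    P=[o[0]+c*x/1e3-s_*y/1e3,o[1]+s_*x/1e3+c*y/1e3,z/1e3]; print(n,(px(m,P)-[280,160]).round(1)*8)
```

```text
apex [348.  251.2]
tipL [ 80. 404.]
tipR [614.4 404.8]
```

View pics/w2c.png

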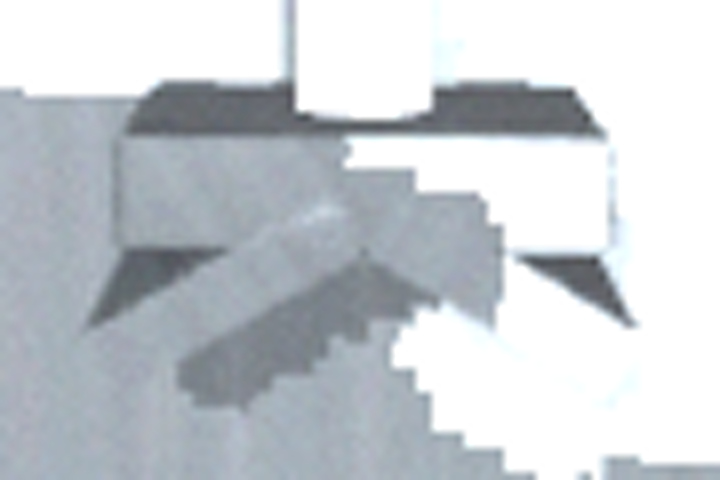

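Run:
```python
from h import *
m=np.load('m2.npy',allow_pickle=True).item()
im=cv2.imread('pics/w2.png'); g=cv2.cvtColor(im,cv2.COLOR_BGR2GRAY)
k=(g[280:385,265:385]<45).astype(np.uint8); cs,_=cv2.findContours(k,0,1)
c=max(cs,key=cv2.contourArea)
(u,v),r=cv2.minEnclosingCircle(c); e=cv2.fitEllipse(c); print(u+265,v+280,r,e[0][0]+265,e[0][1]+280,e[1])
print(onz(m,e[0][0]+265,e[0][1]+280,.1995)); to([.5785,.1365,.2],.06)
```

```text
321.63978576660156 333.5 46.96305847167969 321.77359771728516 334.1608009338379 (82.2604751586914, 93.39449310302734)
[0.57640126 0.13919406 0.1995    ]
shift [-0.002  0.094 -0.23 ] turn 0.011 now [0.5757 0.1364 0.1931] yaw 0.0615 t 5.3
```

Emit:
drive_tool(
  motion=[
    [[30,-0.06,0.08,0.8,0],[30,-0.06,0.08,1.8,0],[30,-0.06,0.08,2.6,0],[30,-0.06,0.08,3.2,0],[30,-0.06,0.08,3.6,0],[30,-0.06,0.08,3.85,0],[30,-0.06,0.08,3.95,0],[30,-0.06,0.08,3.95,0]],
  ],
)

```text
t: 6.1
tcp_pos: [0.579, 0.1344, 0.0759]
tool_rot: [0.686, 0.728, 0.0, 0.0]
force: [-0.0, 0.1, -0.7]
finger_gap: 0.48
gripper_force: 25.9
```

Emit:
drive_tool(
  motion=[
    [[30,0,0,0.06,0],[30,0,0,0.12,0],[30,0,0,0.15,0],[30,0,0,0.15,0]],
  ],
)

```text
t: 6.5
tcp_pos: [0.5789, 0.135, 0.0713]
tool_rot: [0.685, 0.728, 0.0, 0.0]
force: [0.4, 0.0, -1.1]
finger_gap: 0.481
gripper_force: 25.9
```

Emit:
drive_tool(
  motion=[
    [[30,0,0,0.03,0],[30,0,0,0.06,0],[30,0,0,0.06,0]],
  ],
)

```text
t: 6.8
tcp_pos: [0.579, 0.1349, 0.0696]
tool_rot: [0.685, 0.728, 0.0, 0.0]
force: [0.1, 0.0, 0.6]
finger_gap: 0.483
gripper_force: 25.9
```

Emit:
drive_tool(
  motion=[
    [[30,0,0,0.03,0],[30,0,0,0.03,0],[50,0,0,0.03,0],[60,0,0,0.03,0],[60,0,0,0.03,0],[60,0,0,0.03,0],[60,0,0,-0.5,0],[60,0,0,-1.5,0],[60,0,0,-2.7,0],[60,0,0,-4,0]],
  ],
)

```text
t: 7.8
tcp_pos: [0.5782, 0.1348, 0.1897]
tool_rot: [0.686, 0.728, -0.001, -0.001]
force: [0.7, 0.5, 0.2]
finger_gap: 0.703
gripper_force: 0.0
```

Run:
```python
from h import *
m=manip.camera_model('wrist'); save('wrist','pics/w3.png')
save('side','pics/s3.png'); s=cv2.imread('pics/s3.png'); t=cv2.imread('pics/w3.png')
mt=manip.camera_model('side')
a=cv2.resize(s[175:275,245:395],(600,400),interpolation=cv2.INTER_CUBIC)
b=cv2.resize(t,(267,200)); o=np.zeros((600,600,3),np.uint8); o[:400]=a; o[400:,:267]=b; cv2.imwrite('pics/c3.png',o)
print('bed pred top px side',(px(mt,[.5785,.1365,.076])-[245,175])*4, 'grip',(px(mt,[.481,.026,.121])-[245,175])*4)
print('wrist', px(m,[.5785,.1365,.076])*.4167+[0,400])
to([.481,.026,.2],.06)
```

```text
bed pred top px side [283.16482622 139.63899244] grip [270.24616991 213.70126011]
wrist [134.55140608 499.72307813]
shift [-3.427 -3.597 -0.212] turn 0.003 now [0.5826 0.1351 0.1949] yaw 0.0604 t 7.9
```

View pics/c3.png

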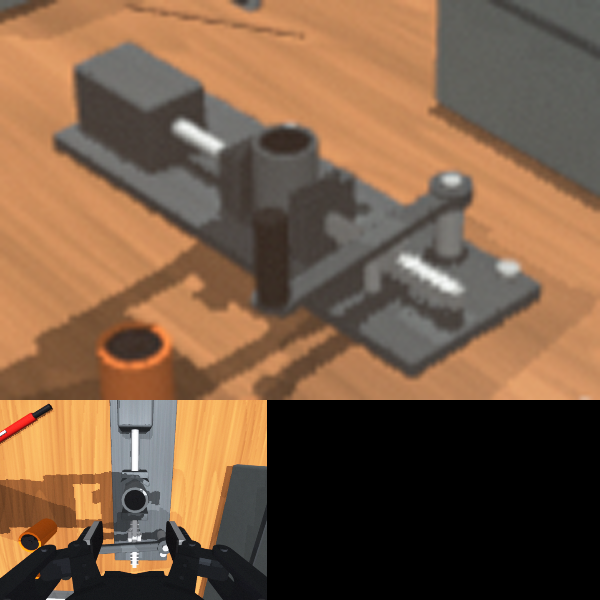

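The coupling stands where planned: side crop (285,140) against a predicted (283,140), in front of the V. The grip top is at crop (270,215), also as predicted. Next I turn the hand 90° so it pinches along clamp y, and go above the grip.

Emit:
drive_tool(
  motion=[
    [[60,-0.4,-0.4,-0.2,-1],[60,-0.8,-0.9,-0.2,-2],[60,-1.2,-1.4,-0.2,-3],[60,-1.7,-1.9,-0.2,-4],[60,-2.2,-2.4,-0.2,-5],[60,-2.6,-2.8,-0.2,-6],[60,-3,-3.2,-0.2,-7],[60,-3.4,-3.55,-0.2,-8],[60,-3.4,-3.55,-0.2,-9],[60,-3.4,-3.55,-0.2,-10]],
  ],
)

```text
t: 8.9
tcp_pos: [0.478, 0.0262, 0.1948]
tool_rot: [0.055, 0.998, 0.0, -0.001]
force: [0.1, 0.5, 0.8]
finger_gap: 0.702
gripper_force: 0.0
```

Emit:
drive_tool(
  motion=[
    [[60,0,0,0,-1],[60,0,0,0,-1.25],[60,0,0,0,-1.25]],
  ],
)

```text
t: 9.2
tcp_pos: [0.4783, 0.0267, 0.1948]
tool_rot: [-0.03, 1.0, 0.0, -0.001]
force: [-0.4, 0.6, -0.4]
finger_gap: 0.705
gripper_force: 0.0
```

Run:
```python
from h import *
m=manip.camera_model('wrist'); save('wrist','pics/w4.png')
print(px(m,[.481,.026,.121]),px(m,[.491,.026,.121]),px(m,[.481,.036,.121]))
to([.481,.026,.095],.06+np.pi/2); print(manip.sense()['force'])
```

```text
[320.16015549 266.44215756] [319.13073128 283.28906961] [338.24151295 267.44469956]
shift [-0.089 -0.028  3.33 ] turn -0.005 now [0.4784 0.0267 0.1949] yaw 1.6301 t 9.25
[0.52157491 0.33360768 0.29449058]
```

View pics/w4.png

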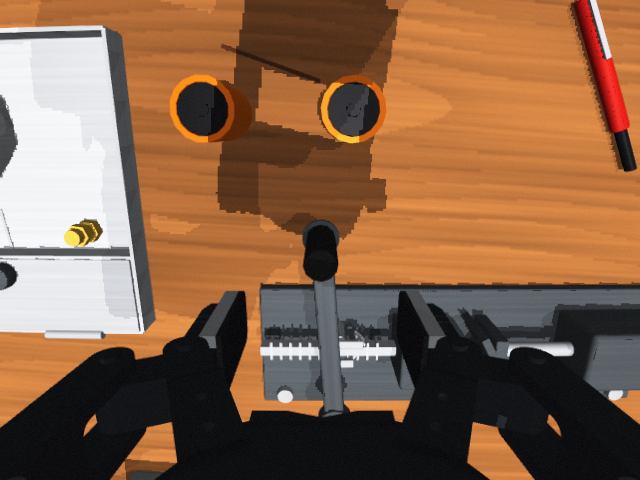

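The grip top is at (321,265), matching the prediction, so I lower and pinch.

Emit:
drive_tool(
  motion=[
    [[60,-0.09,0,1.2,0],[60,-0.09,0,2.3,0],[60,-0.09,0,3,0],[60,-0.09,0,3.3,0],[40,-0.09,0,3.3,0],[25,-0.09,0,3.3,0],[10,-0.09,0,3.3,0],[10,-0.09,0,3.3,0],[10,-0.09,0,3.3,0],[10,-0.09,0,3.3,0]],
  ],
  squeeze=40,
)

```text
t: 10.25
tcp_pos: [0.4822, 0.0266, 0.0974]
tool_rot: [-0.03, 1.0, -0.0, 0.001]
force: [-0.5, 0.6, 6.8]
finger_gap: 0.224
gripper_force: 39.2
```

Emit:
drive_tool(
  motion=[
    [[10,0,-0.1,0,0],[10,0,-0.1,0,0]],
  ],
)

```text
t: 10.45
tcp_pos: [0.4826, 0.0238, 0.0975]
tool_rot: [-0.031, 1.0, -0.0, 0.001]
force: [0.5, 1.0, 7.9]
finger_gap: 0.222
gripper_force: 39.5
```

Emit:
drive_tool(
  motion=[
    [[10,0,-0.05,-0.05,0],[10,0,-0.1,-0.05,0],[10,0,-0.1,-0.05,0]],
  ],
)

```text
t: 10.75
tcp_pos: [0.4828, 0.0211, 0.0976]
tool_rot: [-0.03, 1.0, 0.0, 0.001]
force: [3.8, 3.8, -7.1]
finger_gap: 0.223
gripper_force: 41.0
```

Emit:
drive_tool(
  motion=[
    [[10,0,-0.05,0,0],[10,0,-0.1,0,0],[10,0,-0.1,0,0]],
  ],
)

```text
t: 11.05
tcp_pos: [0.4832, 0.0187, 0.0976]
tool_rot: [-0.03, 1.0, 0.0, 0.001]
force: [4.1, 7.3, -8.5]
finger_gap: 0.222
gripper_force: 40.9
```

Emit:
drive_tool(
  motion=[
    [[10,0,-0.05,0.05,0],[10,0,-0.1,0.05,0],[10,0,-0.1,0.05,0]],
  ],
)

```text
t: 11.35
tcp_pos: [0.4835, 0.0155, 0.0974]
tool_rot: [-0.03, 1.0, 0.0, 0.002]
force: [3.8, 5.9, 4.5]
finger_gap: 0.223
gripper_force: 42.1
```

Emit:
drive_tool(
  motion=[
    [[10,0,-0.05,0,0],[10,0,-0.1,0,0],[10,0,-0.1,0,0]],
  ],
)

```text
t: 11.65
tcp_pos: [0.4836, 0.0136, 0.0974]
tool_rot: [-0.029, 1.0, 0.001, 0.002]
force: [3.4, 11.2, 4.7]
finger_gap: 0.223
gripper_force: 42.2
```

Emit:
drive_tool(
  motion=[
    [[10,0,0.05,-0.02,0],[10,0,0.1,-0.02,0],[10,0,0.1,-0.02,0]],
  ],
)

```text
t: 11.95
tcp_pos: [0.4834, 0.0149, 0.0975]
tool_rot: [-0.03, 1.0, -0.0, 0.001]
force: [3.8, 3.0, 0.6]
finger_gap: 0.22
gripper_force: 41.7
```

Emit:
drive_tool(
  motion=[
    [[10,0,0.05,0,0],[10,0,0.1,0,0],[10,0,0.1,0,0]],
  ],
)

```text
t: 12.25
tcp_pos: [0.4829, 0.0174, 0.0975]
tool_rot: [-0.029, 1.0, -0.0, 0.001]
force: [3.3, -0.4, 4.3]
finger_gap: 0.224
gripper_force: 42.0
```

Emit:
drive_tool(
  motion=[
    [[10,0,0.05,0,0],[10,0,0.1,0,0],[10,0,0.1,0,0]],
  ],
)

```text
t: 12.55
tcp_pos: [0.4821, 0.0208, 0.0974]
tool_rot: [-0.03, 1.0, -0.0, 0.0]
force: [3.3, -0.1, 5.3]
finger_gap: 0.222
gripper_force: 42.2
```

Emit:
drive_tool(
  motion=[
    [[10,0,0.05,0,0],[10,0,0.1,0,0],[10,0,0.1,0,0]],
  ],
)

```text
t: 12.85
tcp_pos: [0.4813, 0.0238, 0.0974]
tool_rot: [-0.031, 1.0, -0.0, -0.0]
force: [0.9, -0.0, 5.8]
finger_gap: 0.226
gripper_force: 42.3
```

The rest stop shows at TCP y≈0.015, where the force rises sharply, and beyond that the lever moves freely along its arc. First stroke now.

Emit:
drive_tool(
  motion=[
    [[10,0,0.2,0,0],[10,0,0.4,0,0],[10,0,0.6,0,0],[10,-0.02,0.8,0,0],[10,-0.03,1,0,0],[10,-0.04,1.1,0,0],[10,-0.05,1.18,0,0],[10,-0.05,1.24,0,0],[10,-0.05,1.24,0,0],[10,-0.05,1.24,0,0]],
  ],
)

```text
t: 13.85
tcp_pos: [0.4782, 0.0602, 0.0973]
tool_rot: [-0.03, 1.0, -0.001, -0.003]
force: [-2.2, -6.7, 10.5]
finger_gap: 0.224
gripper_force: 42.7
```

Run:
```python
from h import *
save('side','pics/s5.png'); to([.4838,.0155,.0974],.06+np.pi/2); print(manip.sense()['force'])
```

```text
shift [-9.700e-02 -1.497e+00 -1.000e-03] turn 0.006 now [0.4782 0.0601 0.0973] yaw 1.6316 t 13.9
[-2.01266001 -6.15188028 10.18456683]
```

Emit:
drive_tool(
  motion=[
    [[10,0,0,0,0],[10,0,0,0,0],[10,0,0,0,0]],
  ],
)

```text
t: 14.2
tcp_pos: [0.4782, 0.0601, 0.0973]
tool_rot: [-0.03, 1.0, -0.001, -0.003]
force: [-1.8, -5.6, 10.3]
finger_gap: 0.226
gripper_force: 42.7
```

Emit:
drive_tool(
  motion=[
    [[10,0,-0.1,0,0],[10,0,-0.1,0,0],[10,0,-0.1,0,0]],
  ],
)

```text
t: 14.5
tcp_pos: [0.478, 0.0577, 0.0973]
tool_rot: [-0.031, 1.0, -0.0, -0.003]
force: [-1.8, -3.7, 10.9]
finger_gap: 0.22
gripper_force: 42.8
```

Emit:
drive_tool(
  motion=[
    [[10,0,-0.1,0,0],[10,0,-0.1,0,0],[10,0,-0.1,0,0]],
  ],
)

```text
t: 14.8
tcp_pos: [0.4779, 0.0554, 0.0973]
tool_rot: [-0.031, 1.0, 0.0, -0.003]
force: [-3.5, 0.4, 11.5]
finger_gap: 0.224
gripper_force: 42.8
```

Emit:
drive_tool(
  motion=[
    [[10,0,-0.2,-0.02,0],[10,0,-0.4,-0.03,0],[10,0,-0.6,-0.03,0],[10,0,-0.8,-0.03,0],[10,-0.03,-1,-0.03,0],[10,-0.06,-1.15,-0.03,0],[10,-0.1,-1.28,-0.03,0],[10,-0.1,-1.3,-0.03,0],[10,-0.1,-1.3,-0.03,0]],
  ],
)

```text
t: 15.7
tcp_pos: [0.4801, 0.0175, 0.0972]
tool_rot: [-0.032, 0.999, 0.001, -0.007]
force: [-6.7, 2.9, 8.7]
finger_gap: 0.226
gripper_force: 42.6
```

Run:
```python
from h import *
save('side','pics/s6.png')
o=np.zeros((600,750,3),np.uint8)
for i,f in enumerate(['s3','s6']):
    s=cv2.imread(f'pics/{f}.png'); o[i*300:i*300+300]=cv2.resize(s[190:250,260:410],(750,300),interpolation=cv2.INTER_CUBIC)
cv2.imwrite('pics/c6.png',o)
to([.4838,.0155,.0974],.06+np.pi/2)
```

```text
shift [-0.119 -0.077 -0.009] turn 0.028 now [0.4801 0.0176 0.0972] yaw 1.6347 t 15.75
```

View pics/c6.png

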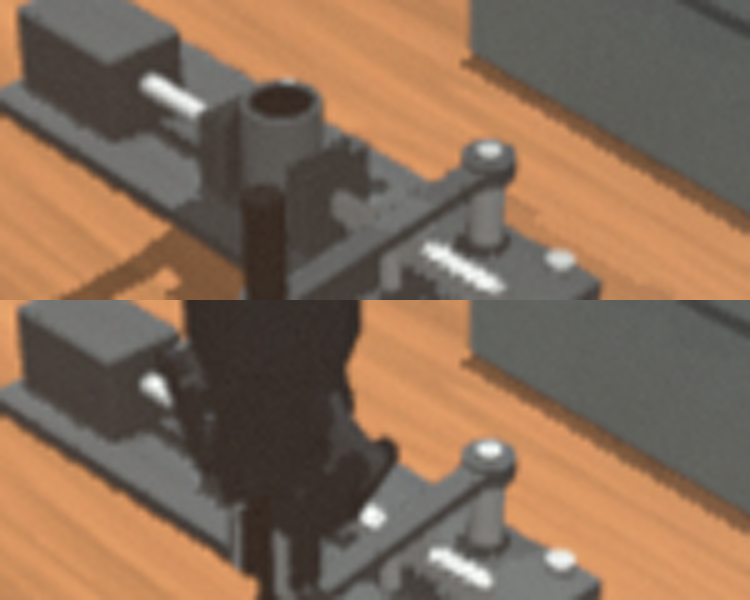

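Run:
```python
from h import *
m=manip.camera_model('side')
a=px(m,[.585,.02,.035]);b=px(m,[.5845,.028,.035]); print((b-a)*5)
A,B=[cv2.cvtColor(cv2.imread(f'pics/{f}.png'),6) for f in('s3','s6')]
# rack right end: white pixels
for I in (A,B):
    k=(I[232:252,340:365]>150); v,u=np.nonzero(k); i=u.argsort()[-6:]; print(u[i]+340,v[i]+232,k.sum())
# track the rack by template
T=B[234:252,346:364]; 
r=cv2.matchTemplate(A[225:262,335:375],T,cv2.TM_CCOEFF_NORMED); print(cv2.minMaxLoc(r))
```

```text
[-11.76299199  -6.98111588]
[358 359 359 359 359 360] [248 245 246 247 248 247] 68
[363 364 364 364 364 364] [234 232 236 233 235 234] 71
(-0.4188569486141205, 0.9415199756622314, (21, 5), (11, 9))
```

The rack end moved about (-13,-6) px in the crop, against (-12,-7) predicted for 8 mm. So tooth one is held. Second stroke.

Emit:
drive_tool(
  motion=[
    [[10,0.05,0.2,-0.03,0],[10,0.07,0.4,-0.03,0],[10,0.1,0.65,-0.03,0],[10,0.1,0.85,-0.03,0],[10,0.08,1.05,-0.03,0],[10,0.06,1.2,-0.03,0],[10,0.05,1.32,-0.03,0],[10,0.05,1.4,-0.03,0],[10,0.05,1.45,-0.03,0],[10,0.05,1.45,-0.03,0]],
  ],
)

```text
t: 16.75
tcp_pos: [0.4782, 0.0593, 0.0973]
tool_rot: [-0.03, 1.0, -0.0, -0.005]
force: [-3.9, -5.3, -3.2]
finger_gap: 0.219
gripper_force: 41.4
```

Emit:
drive_tool(
  motion=[
    [[10,0,0.02,0,0],[10,0,0.02,0,0],[10,0,0.02,0,0]],
  ],
)

```text
t: 17.05
tcp_pos: [0.4782, 0.0596, 0.0973]
tool_rot: [-0.03, 1.0, -0.0, -0.005]
force: [-4.0, -6.1, -4.3]
finger_gap: 0.223
gripper_force: 41.4
```

Emit:
drive_tool(
  motion=[
    [[10,0,0,0,0.3],[10,0,0,0,0.6],[10,0,0,0,0.6],[10,0,0,0,0.6]],
  ],
  squeeze=20,
)

```text
t: 17.45
tcp_pos: [0.4788, 0.06, 0.0973]
tool_rot: [0.011, 1.0, -0.0, -0.004]
force: [-4.6, -4.7, -6.7]
finger_gap: 0.224
gripper_force: 41.2
```

Emit:
drive_tool(
  motion=[
    [[10,0,0.06,0,0.2],[10,0,0.06,0,0.2],[10,0,0.06,0,0.2]],
  ],
)

```text
t: 17.75
tcp_pos: [0.479, 0.0622, 0.0974]
tool_rot: [0.024, 1.0, -0.0, -0.004]
force: [-4.5, -2.6, -9.5]
finger_gap: 0.218
gripper_force: 40.9
```

Emit:
drive_tool(
  motion=[
    [[10,0,-0.05,0,-0.78],[10,0,-0.05,0,-0.78]],
  ],
)

```text
t: 17.95
tcp_pos: [0.4792, 0.0607, 0.0974]
tool_rot: [-0.03, 1.0, 0.0, -0.004]
force: [-5.4, -1.0, -9.7]
finger_gap: 0.224
gripper_force: 40.8
```

Emit:
drive_tool(
  motion=[
    [[10,0.02,-0.2,0,0],[10,0.05,-0.4,0,0],[10,0.06,-0.65,0,0],[10,0.06,-0.85,0,0],[10,0.04,-1.05,0,0],[10,0.02,-1.25,0,0],[10,0,-1.4,0,0],[10,0,-1.46,0,0],[40,0,-1.46,0,0],[40,0,-1.46,0,0]],
  ],
)

```text
t: 18.95
tcp_pos: [0.4874, 0.0164, 0.0996]
tool_rot: [-0.028, 1.0, -0.0, 0.003]
force: [0.4, -0.9, 0.3]
finger_gap: 0.468
gripper_force: 0.0
```

Emit:
drive_tool(
  motion=[
    [[10,0,0,0,0],[10,0,0,0,0],[10,0,0,0,0],[10,0,0,0,0]],
  ],
  squeeze=20,
)

```text
t: 19.35
tcp_pos: [0.487, 0.0167, 0.0997]
tool_rot: [-0.029, 1.0, -0.0, 0.002]
force: [2.5, 2.2, 5.7]
finger_gap: 0.226
gripper_force: 20.9
```

Emit:
drive_tool(
  motion=[
    [[35,0,0,0,0],[35,0.1,0,0.05,0],[35,0.1,0,0.05,0],[10,0.1,0,0.05,0],[10,0.1,0,0.05,0],[10,0.1,0,0,0],[10,0.1,0,0,0]],
  ],
  squeeze=20,
)

```text
t: 20.05
tcp_pos: [0.481, 0.0169, 0.0973]
tool_rot: [-0.029, 1.0, 0.0, -0.001]
force: [1.8, 2.3, -18.4]
finger_gap: 0.226
gripper_force: 21.4
```

Emit:
drive_tool(
  motion=[
    [[10,0.02,0.2,0,0.3],[10,0.05,0.4,0,0.5],[10,0.06,0.65,0,0.9],[10,0.06,0.85,0,1.15],[10,0.04,1.05,0,1.45],[10,0.03,1.2,0,1.65],[10,0.01,1.32,0,1.8],[10,0,1.4,0,1.95],[10,0,1.48,0,2.05],[10,0,1.48,0,2.05]],
  ],
)

```text
t: 21.05
tcp_pos: [0.4788, 0.0604, 0.0976]
tool_rot: [0.114, 0.993, -0.001, -0.001]
force: [2.6, -5.3, -26.3]
finger_gap: 0.225
gripper_force: 20.7
```

Emit:
drive_tool(
  motion=[
    [[10,0,0,0,0],[10,0,0,0,0]],
  ],
)

```text
t: 21.25
tcp_pos: [0.4788, 0.0603, 0.0975]
tool_rot: [0.114, 0.993, -0.001, -0.001]
force: [2.1, -4.5, -27.4]
finger_gap: 0.227
gripper_force: 20.7
```

Emit:
drive_tool(
  motion=[
    [[10,0.01,0.03,0.06,0],[10,0.01,0.05,0.09,0],[10,0.01,0.05,0.09,0],[10,0.01,0.05,0.09,0]],
  ],
)

```text
t: 21.65
tcp_pos: [0.4789, 0.0614, 0.0973]
tool_rot: [0.114, 0.993, -0.001, -0.0]
force: [-2.9, -7.8, -4.0]
finger_gap: 0.227
gripper_force: 22.8
```

Emit:
drive_tool(
  motion=[
    [[10,0,0,0,0],[10,0,0,0,0],[10,0,0,0,0]],
  ],
)

```text
t: 21.95
tcp_pos: [0.4789, 0.0614, 0.0973]
tool_rot: [0.114, 0.993, -0.001, -0.0]
force: [-2.8, -7.9, -3.6]
finger_gap: 0.229
gripper_force: 22.8
```

Emit:
drive_tool(
  motion=[
    [[10,0,-0.05,0,0],[10,0,-0.05,0,0],[10,0,-0.05,0,0]],
  ],
)

```text
t: 22.25
tcp_pos: [0.4788, 0.0603, 0.0973]
tool_rot: [0.114, 0.993, -0.001, -0.0]
force: [-3.3, -6.2, -2.3]
finger_gap: 0.229
gripper_force: 22.9
```

Emit:
drive_tool(
  motion=[
    [[10,0,-0.05,0.02,0],[10,0,-0.05,0.02,0],[10,0,-0.05,0.02,0]],
  ],
)

```text
t: 22.55
tcp_pos: [0.4787, 0.0593, 0.0972]
tool_rot: [0.114, 0.993, -0.0, 0.0]
force: [-3.9, -4.0, 7.5]
finger_gap: 0.225
gripper_force: 23.6
```

Emit:
drive_tool(
  motion=[
    [[10,-0.04,-0.2,0,-0.3],[10,-0.07,-0.4,0,-0.6],[10,-0.12,-0.62,0,-0.9],[10,-0.18,-0.84,0,-1.2],[10,-0.26,-1.05,0,-1.5],[10,-0.34,-1.22,0,-1.8],[10,-0.4,-1.36,0,-2.05],[10,-0.4,-1.36,0,-2.05],[30,-0.4,-1.36,0,-2.05],[30,-0.4,-1.36,0,-2.05]],
  ],
)

```text
t: 23.55
tcp_pos: [0.4826, 0.0171, 0.0965]
tool_rot: [-0.028, 1.0, -0.0, 0.002]
force: [-0.4, -0.4, 0.8]
finger_gap: 0.35
gripper_force: 0.0
```

Emit:
drive_tool(
  motion=[
    [[30,0,0,0,0],[10,0,0,0,0],[10,0,0,0,0],[10,0,0,0,0]],
  ],
)

```text
t: 23.95
tcp_pos: [0.4819, 0.0172, 0.0959]
tool_rot: [-0.029, 1.0, -0.0, 0.001]
force: [-0.2, 2.4, 5.1]
finger_gap: 0.226
gripper_force: 20.6
```

Emit:
drive_tool(
  motion=[
    [[10,0.02,0.1,0,0.13],[10,0.03,0.2,0,0.27],[10,0.04,0.3,0,0.4]],
  ],
)

```text
t: 24.25
tcp_pos: [0.4805, 0.0257, 0.0959]
tool_rot: [-0.0, 1.0, -0.001, 0.001]
force: [1.6, -1.6, 4.3]
finger_gap: 0.229
gripper_force: 20.6
```

Emit:
drive_tool(
  motion=[
    [[10,0.01,0.08,0,0.1],[10,0.02,0.16,0,0.2]],
  ],
)

```text
t: 24.45
tcp_pos: [0.48, 0.0302, 0.0959]
tool_rot: [0.013, 1.0, -0.001, 0.001]
force: [1.6, -4.3, 5.0]
finger_gap: 0.228
gripper_force: 20.7
```

Emit:
drive_tool(
  motion=[
    [[10,0.01,0.08,0,0.1],[10,0.02,0.16,0,0.2]],
  ],
)

```text
t: 24.65
tcp_pos: [0.4796, 0.0344, 0.0959]
tool_rot: [0.027, 1.0, -0.001, 0.001]
force: [1.0, -8.1, 4.6]
finger_gap: 0.227
gripper_force: 20.8
```

Emit:
drive_tool(
  motion=[
    [[10,0,0.08,0,0.1],[10,0,0.16,0,0.2]],
  ],
)

```text
t: 24.85
tcp_pos: [0.4794, 0.0387, 0.0959]
tool_rot: [0.041, 0.999, -0.002, 0.001]
force: [-0.7, -9.5, 6.5]
finger_gap: 0.225
gripper_force: 21.0
```

Emit:
drive_tool(
  motion=[
    [[10,0,0,0,0],[10,0,0,0,0]],
  ],
)

```text
t: 25.05
tcp_pos: [0.4793, 0.039, 0.0959]
tool_rot: [0.041, 0.999, -0.001, 0.001]
force: [-0.9, -7.2, 5.4]
finger_gap: 0.224
gripper_force: 20.8
```

Emit:
drive_tool(
  motion=[
    [[10,0,-0.04,0,-0.04],[10,0,-0.08,0,-0.08],[10,0,-0.08,0,-0.08]],
  ],
)

```text
t: 25.35
tcp_pos: [0.4794, 0.037, 0.0959]
tool_rot: [0.035, 0.999, -0.001, 0.001]
force: [0.6, -4.2, 5.2]
finger_gap: 0.23
gripper_force: 20.7
```

Emit:
drive_tool(
  motion=[
    [[10,0,-0.04,0,-0.04],[10,0,-0.08,0,-0.08],[10,0,-0.08,0,-0.08]],
  ],
)

```text
t: 25.65
tcp_pos: [0.4796, 0.035, 0.0958]
tool_rot: [0.03, 1.0, -0.001, 0.001]
force: [2.0, -1.7, 4.5]
finger_gap: 0.227
gripper_force: 20.7
```

The probe shows about 4–5 N net once friction is averaged out (9.5 N forward, 1.7 N backward), so roughly 15 N is held. That is below the 18 N needed. Finishing this fourth stroke should end near 9–12 N.

Emit:
drive_tool(
  motion=[
    [[10,0,0.15,0,0.2],[10,0.01,0.3,0,0.4],[10,0.02,0.45,0,0.6],[10,0.03,0.6,0,0.8],[10,0.04,0.72,0,1],[10,0.04,0.82,0,1.15],[10,0.04,0.88,0,1.25],[10,0.04,0.88,0,1.25]],
  ],
)

```text
t: 26.45
tcp_pos: [0.4797, 0.0605, 0.0959]
tool_rot: [0.116, 0.993, -0.001, 0.001]
force: [0.7, -8.0, 6.0]
finger_gap: 0.229
gripper_force: 20.8
```

Emit:
drive_tool(
  motion=[
    [[10,0,0.03,0,0],[10,0,0.05,0,0],[10,0,0.05,0,0],[10,0,0.05,0,0]],
  ],
)

```text
t: 26.85
tcp_pos: [0.4798, 0.0615, 0.0958]
tool_rot: [0.116, 0.993, -0.002, 0.001]
force: [-0.3, -11.3, 5.2]
finger_gap: 0.228
gripper_force: 21.0
```

Emit:
drive_tool(
  motion=[
    [[10,0,0,0,0],[10,0,-0.05,0,0],[10,0,-0.05,0,0],[10,0,-0.05,0,0]],
  ],
)

```text
t: 27.25
tcp_pos: [0.4797, 0.0603, 0.0958]
tool_rot: [0.116, 0.993, -0.001, 0.001]
force: [1.5, -8.5, 4.7]
finger_gap: 0.228
gripper_force: 20.9
```

Emit:
drive_tool(
  motion=[
    [[10,0,-0.05,0,0],[10,0,-0.05,0,0],[10,0,-0.05,0,0]],
  ],
)

```text
t: 27.55
tcp_pos: [0.4797, 0.0591, 0.0958]
tool_rot: [0.116, 0.993, -0.001, 0.002]
force: [1.5, -6.6, 4.7]
finger_gap: 0.23
gripper_force: 20.7
```

Emit:
drive_tool(
  motion=[
    [[10,0,-0.05,0,0],[10,0,-0.05,0,0],[10,0,-0.05,0,0]],
  ],
)

```text
t: 27.85
tcp_pos: [0.4795, 0.0578, 0.0958]
tool_rot: [0.116, 0.993, -0.001, 0.002]
force: [2.7, -6.7, 4.2]
finger_gap: 0.226
gripper_force: 20.7
```

Forward 11.3 N and backward plateau 6.7 N give about 9 N net, so roughly 29 N is held. That is inside the window, so I return to rest and let go.

Emit:
drive_tool(
  motion=[
    [[10,-0.04,-0.2,0,-0.3],[10,-0.07,-0.4,0,-0.6],[10,-0.12,-0.62,0,-0.9],[10,-0.18,-0.84,0,-1.2],[10,-0.26,-1.05,0,-1.5],[10,-0.34,-1.2,0,-1.8],[10,-0.39,-1.32,0,-2.08],[10,-0.39,-1.34,0,-2.08],[10,-0.39,-1.34,0,-2.08]],
  ],
)

```text
t: 28.75
tcp_pos: [0.4818, 0.017, 0.0958]
tool_rot: [-0.027, 1.0, -0.0, 0.002]
force: [5.6, -0.4, 2.8]
finger_gap: 0.229
gripper_force: 20.5
```

Emit:
drive_tool(
  motion=[
    [[10,0,-0.05,0,0],[40,0,-0.05,0,0],[50,0,0,0,0],[50,0,0,0,0],[50,0,0,-0.6,0],[50,0,0,-1.6,0],[50,0,0,-2.8,0],[50,0,0,-4,0],[50,0,0,-4,0]],
  ],
)

```text
t: 29.65
tcp_pos: [0.4819, 0.0171, 0.2192]
tool_rot: [-0.028, 1.0, -0.001, 0.004]
force: [1.1, -0.0, 0.3]
finger_gap: 0.586
gripper_force: 0.0
```

Run:
```python
from h import *
save('side','pics/s9.png')
o=np.zeros((600,750,3),np.uint8)
for i,f in enumerate(['s3','s9']):
    s=cv2.imread(f'pics/{f}.png'); o[i*300:i*300+300]=cv2.resize(s[190:260,240:415],(750,300),interpolation=cv2.INTER_CUBIC)
cv2.imwrite('pics/c9.png',o); print(manip.sense()['t'])
```

```text
29.7
```

View pics/c9.png

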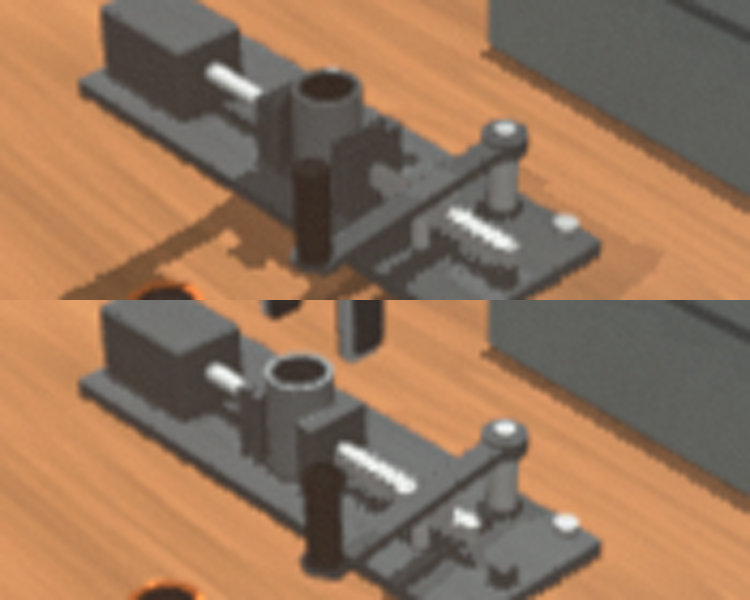

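The final view shows the coupling upright between jaw and V, at about (298,372) in the lower crop. The rack has advanced about 4 teeth, the lever is at rest and the hand is clear. Handing in.

```bash
python3 -c "
from station import manip
print(manip.sign_off())"
```

```text
the job is handed in; nothing more can be done
None
```

The job is handed in (no verdict was returned): the larger coupling stands clamped on the bed after four full strokes, the last ending at about 11 N at the grip with an estimated 29 N held, and the lever is back at its rest stop with the hand clear.

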